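# Mount a test tile in the viewing cradle

## Task

The fingerprinted test tile lies flat in the steel tray, too snug to get hold of: slide it along the tray so that one end sticks out over the tray's open front and can be pinched by its sides. Take it to the aluminium viewing cradle, tip its far end under the cradle's ledge, then swing the near end gently down behind the low sill so that the tile lies flat, centred and square on its seat, and let go. Do not let it drop, and leave the jar, lid, tube and brush where they are.

Things in the scene. Friction and masses are not known exactly. Their poses are not given: they have to be found in the camera images.
- tile: The loose tile: flat white ceramic strip 140 long (its x) x 56 wide (y) x 8 thick (z), about 150 g (varies), with a small grey fingerprint on top. Origin: centre of its underside. The two ends are alike.
- tile_a (a point): Centre of the tile's underside edge at its +x end (70 mm from the tile's origin).
- tile_b (a point): Centre of the tile's underside edge at its -x end (70 mm from the tile's origin).
- tray: Fixed steel tray on legs, x from its open front to its back wall; origin on the bench under its centre. Deck 55 mm above the bench, 235 long (x -117.5 to +117.5). Channel 63 wide between side rails 8 thick and 10 higher than the deck; back wall 16 higher than the deck. The tile starts lengthwise in it, front end 5 to 35 mm inside the open front, rear end 60 to 90 mm from the back wall.
- tray_front (a point): Middle of the tray's open front edge, on the deck surface (55 mm above the bench). Axes as the tray: -x points out over the edge. No lip here; the space below an overhanging tile is free down to the bench.
- cradle: Fixed aluminium viewing cradle, x from its near end (low sill) to its far end (ledge); origin on the bench under its centre. On a foot plate 190 x 90 x 8 stands a rib 164 long and 34 wide (narrower than the tile: fingers pass on both sides); its top, 55 mm above the bench, is the seat. Sill: 7 high, 34 wide, inner face at x = -73. Back stop: 60 wide, face at x = +73.
- cradle_seat (a point): Centre of the seat surface (55 mm above the bench), where the centre of the tile's underside must come to lie, within the play. Axes as the cradle: +x towards the ledge, z up.
- cradle_ledge (a point): Middle of the free lower edge of the cradle's ledge: it juts from the back stop 14 mm over the seat (to x = +59 from the cradle's centre), 60 wide, underside 13 mm and top 21 mm above the seat. A level tile cannot pass both sill and ledge: it goes in far end low, tilted about 5 to 15 degrees. Seated, it has 6 mm of play lengthwise. Axes as the cradle.
- jar: Bystander: grey powder jar, 54 mm diameter, 58 high; origin under its centre.
- lid: Bystander: black screw lid lying on the bench, 60 mm diameter, 14 high; origin under its centre.
- tube: Bystander: clear tube with square black end caps, 168 long (x), 32 x 32; origin under its centre, on the bench.
- brush: Bystander: round powder brush, black handle and bristles, about 168 mm long (x), 26 high, lying on the bench; origin under its middle.
Things that resemble listed ones, but are neither listed nor needed, are in the scene too. There is more than one size of the tile; the one meant has the size given above.

How it is judged:
By the outcome, as a careful person would: the job done as asked, in the order asked, and still so for the second after the job is handed in, with the robot touching nothing.
It also fails if it takes over 58 s, if anything falls off the work surface, if the arm or the gripper's body presses on something with over 40 N, if the wrist force passes 120 N, or if a joint passes its speed limit or range.

## Robot

A 6-joint arm with a two-finger parallel gripper is mounted at the origin on the work surface. World frame = base frame: x ahead of the robot, y to its left, z up, the work surface at z = 0. Lengths are in mm, angles in rad, forces in N, time in s.
With the tool pointing down it reaches from about 275 to 1000 mm from the base axis. Payload 8.4 kg.
Tool frame: the origin (TCP) lies between the finger pads; the fingertips stand 22 mm ahead of it and the grasp point (between the pads) lies 3 mm ahead of it; z points along the fingers, y is the line along which they close (so a half turn about z gives the same grasp; the last joint's range is limited). The gripper opens to 85 mm and grips with 20 to 120 N. Pads are 22 mm wide; open, the fingers measure 114 mm over their backs; the gripper's body (76 mm by 85 mm) begins 54 mm behind the grasp point. The pads swing forward as they close: fully open they stand 13 mm farther back than shut.
Start: joints at [1.172, 0.353, 1.633, -0, 1.155, -0.002], TCP at [241.542, 576.442, 218.481] pointing down, gripper open.
Joint ranges: [-2.63, 2.63], [-0.92, 2.1], [0.06, 2.66], [-1.3, 4.44], [0, 2.69], [-3.02, 3.02]. Speed limits (rad/s): [2.22, 2.22, 2.79, 3.14, 3.14, 3.14].

## Interface

Orientations are given as [roll, pitch, yaw] about the fixed x, y, z axes, in that order (R = Rz(yaw) Ry(pitch) Rx(roll)).
In Python, from rig import r, grab_frame gives the robot as it stands.
- The arm moves only by the shell command python3 -m inch 'ROWS' [FORCE]. ROWS is JSON, a list of rows, each a list of 7 numbers: the turn, a rotation vector about the tool's x, y, z as a fraction of full scale, then the shift along the tool's x, y, z as a fraction of full scale, then the closure, from 0 (fully open) to 1 (shut). In form: [[rx, ry, rz, dx, dy, dz, fingers], ...]. A call has 1 to 8 rows; each row shifts and turns the commanded pose from where the row before left it, along the tool's axes as they then stand; what a row does not reach is not made up. Full scale, the value 1, is 2.5 cm for a shift and pi rad for a turn. A row lasts 1/12 s, in which the tool goes at most 41.7 mm and 7.16 degrees, less where a joint would pass 70% of its speed; a pose out of reach is approached as far as the arm can. A call with a number of a shift or a turn outside -1 to 1 is refused whole. A call with a gripper value outside its range is refused whole. The fingers move at their own pace and stop on an object; FORCE is the grip in N (left out, the last holds). Time passes only in rows, so rows that do not move let the fingers close. It gives the time, the measured TCP pose, the force, the opening and the grip force at its end, in the units of the state.
- r.sense(): the state, without advancing time (a new reading comes with each control period).
- grab_frame(name): name is "scene" or "top" or "wrist"; returns a dict with "pixels" (420x560x3 uint8, red, green, blue), "z_map" (420x560 float32, mm along the optical axis (not along the pixel's ray), 0 where there is no reading), "vertical_fov" (degrees; the focal length in pixels is half the picture's height over the tangent of half this angle, whatever the lens; pixels are square), "cx", "cy" (the principal point, pixels), "cam_to_world" (4x4, takes a point from camera to world coordinates). Camera axes: x right, y down, z forward; pixel columns grow to the right and rows downward; lengths in mm; the calibration is good to about 2 mm. A picture is of the moment at which its call begins.
- r.sign_off(): hands the job in; it is judged then, once.
The state is a dict: "clock": time; "qpos": joint angles; "qvel": joint speeds; "joint_efforts": joint torques, N m; "eef_pos": TCP position; "tcp_rot": TCP orientation; "contact_force": force on the tool from outside, world axes, zero at the start; "wrist_torque": the same for the moment, N m; "opening": opening from 0.0 (shut) to 1.0 (fully open); "grasp_force": force on a finger pad.
Only numpy, scipy, OpenCV 4.12 (cv2) and the standard library are available. Lean on these libraries where they do the work, as an engineer would, in place of code of your own. Each camera call takes 0.05 s, during which the arm holds its last target. There are 200 camera calls.

## Working session

There is one attempt and no reset: what is moved stays moved. The work goes in short steps, Python scripts to look and compute and a shell command to move; the robot and the scene stay as the last step left them, time stands still between calls to the robot, and variables do not carry over. Pictures are saved under pics/ and viewed, at most 10 in all, crops included, and the job is handed in when it is done.

```bash
ls; mkdir -p pics; cat > h.py <<'E'
import numpy as np,cv2,sys
from rig import r,grab_frame
def save(f,n): cv2.imwrite('pics/'+n,f['pixels'][:,:,::-1])
def cloud(f):
    H,W=f['z_map'].shape;F=H/2/np.tan(np.radians(f['vertical_fov'])/2)
    u,v=np.meshgrid(np.arange(W),np.arange(H));z=f['z_map']
    P=np.stack([(u-f['cx'])/F*z,(v-f['cy'])/F*z,z,np.ones_like(z)],-1)
    return (P@np.array(f['cam_to_world']).T)[...,:3]
E
python3 - <<'E'
from h import *
import pickle
o={}
for n in('top','scene'):
    f=grab_frame(n);o[n]=f;save(f,n+'0.png');print(n,f['vertical_fov'],np.round(f['cam_to_world'],3).tolist())
pickle.dump(o,open('f0.pkl','wb'));print(r.sense())
E
```

```text
pics
top 55.67038412801407 [[0.025, -0.998, 0.052, 506.538], [-1.0, -0.024, 0.015, 46.125], [-0.014, -0.052, -0.999, 1174.049], [0.0, 0.0, 0.0, 1.0]]
scene 46.07910575942157 [[0.83, 0.476, -0.291, 1038.424], [0.557, -0.719, 0.416, -601.532], [-0.011, -0.507, -0.862, 1412.609], [0.0, 0.0, 0.0, 1.0]]
{'clock': 0.1, 'qpos': array([ 1.17157788e+00,  3.53599912e-01,  1.63405064e+00, -2.73981629e-05,
        1.15519315e+00, -2.37904681e-03]), 'qvel': array([-0.00035417, -0.00275459, -0.00186323,  0.00149686,  0.0029455 ,
        0.00127487]), 'joint_efforts': array([-5.48105309e-04, -6.06360483e+01, -3.42819607e+01, -1.23520890e-04,
        3.90622139e-03,  2.57484248e-05]), 'eef_pos': array([241.39207822, 576.02845039, 217.82753615]), 'tcp_rot': array([-3.14034155e+00,  2.20756128e-05,  2.74476435e+00]), 'contact_force': array([-0.84280276,  1.52895884, -0.02260975]), 'wrist_torque': array([-0.02917436, -0.03048679,  0.01973595]), 'grasp_force': 0.0, 'opening': 0.998264395757879}
```

View pics/top0.png

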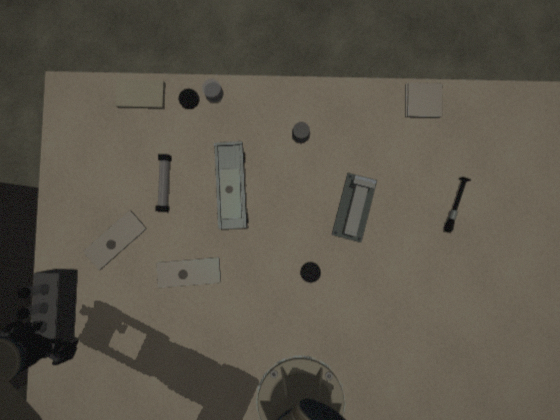

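View pics/scene0.png

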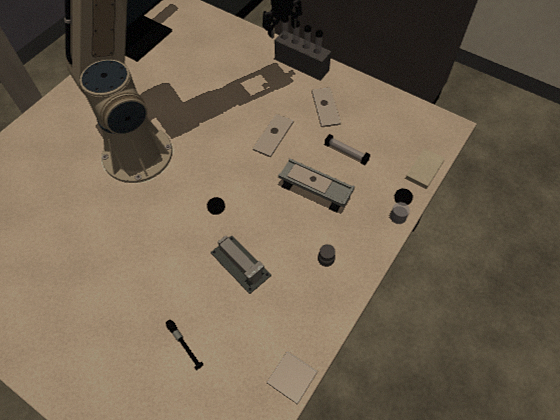

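The top view shows the tray with the tile at about (230,187), fingerprint at (229,189). The cradle is at (355,207) with its ledge near (363,182). The loose look-alike tiles lie at (110,243) and (190,272). The scene view agrees. Next I'll measure the tray and cradle from the depth maps.

```bash
python3 - <<'E'
from h import *
import pickle
o=pickle.load(open('f0.pkl','rb'))
f=o['top'];P=cloud(f)
def rect(m,name):
    p=P[m][:,:2].astype(np.float32)
    c=cv2.minAreaRect(p); print(name,m.sum(),np.round(c[0],1),np.round(c[1],1),round(c[2],2),'z',np.round(np.percentile(P[m][:,2],[5,50,95]),1))
R=np.zeros(P.shape[:2],bool);T=R.copy();T[130:240,205:255]=1
C=R.copy();C[165:250,325:385]=1
Z=P[...,2]
rect(T&(Z>45),'tray all')
rect(C&(Z>3)&(Z<20),'foot');rect(C&(Z>48),'rib');rect(C&(Z>69),'ledge')
h=lambda m:print(np.histogram(Z[m],np.arange(0,90,4))[0])
h(T);h(C)
a=np.hstack([cv2.resize(f['pixels'][125:245,195:265],None,fx=5,fy=5,interpolation=2),cv2.resize(f['pixels'][145:265,315:395],None,fx=5,fy=5,interpolation=2)])
a=cv2.convertScaleAbs(a,alpha=1.6);cv2.imwrite('pics/crop.png',a[:,:,::-1])
# scene
g=o['scene'];Q=cloud(g);S=Q.copy()
for nm,(x0,x1,y0,y1) in dict(tray=(270,362,150,215),cr=(205,275,228,295)).items():
    q=Q[y0:y1,x0:x1].reshape(-1,3)
    for lo in(45,69):
        k=q[q[:,2]>lo]; c=cv2.minAreaRect(k[:,:2].astype(np.float32));print('scene',nm,lo,len(k),np.round(c[0],1),np.round(c[1],1),round(c[2],2),np.round(np.percentile(k[:,2],[5,50,95]),1))
# tile brightness profile along tray column
for n,(fr,PP,box) in dict(top=(f,P,(205,255,130,240)),scene=(g,Q,(270,362,150,215))).items():
    hsv=cv2.cvtColor(fr['pixels'],cv2.COLOR_RGB2HSV)
    x0,x1,y0,y1=box;m=np.zeros(PP.shape[:2],bool);m[y0:y1,x0:x1]=1;m&=PP[...,2]>50
    print(n,np.percentile(hsv[m],[10,30,50,70,90],axis=0).astype(int).tolist())
E
```

```text
tray all 2487 [620.4 155. ] [244.3 198.9] 4.55 z [51.8 61.1 67.4]
foot 1199 [ 564.5 -145. ] [247.3 171.4] 1.89 z [ 3.4  6.9 10.9]
rib 842 [536.4 -99.4] [135.9 264.3] 38.79 z [50.9 55.3 77.8]
ledge 209 [587.2 -63.7] [ 51.9 267.6] 25.34 z [  72.1   75.4 1174. ]
[994  56   1   0   0   0   0   0   0   0   0   4 144 551 361 891 434  72
  10   0   0   0]
[1109  687  347   19    9   11    6   15    8   11    9   12   95  379
  129   25    5   10  119   56    1    0]
scene tray 45 1661 [ 756.6 -182.6] [251.9 977.9] 19.48 [50.9 61.  69.4]
scene tray 69 110 [ 773.8 -182.9] [218.3 966.2] 19.57 [  69.1   70.7 1412.6]
scene cr 45 704 [ 790.7 -323.8] [112.8 735.8] 50.44 [49.9 56.6 79.2]
scene cr 69 173 [ 816.8 -380.1] [ 57.5 624. ] 39.76 [  71.2   76.4 1412.6]
top [[30, 11, 83], [38, 15, 102], [42, 18, 106], [45, 22, 114], [51, 26, 118]]
scene [[14, 30, 47], [16, 37, 104], [18, 45, 111], [22, 62, 145], [26, 67, 150]]
```

View pics/crop.png

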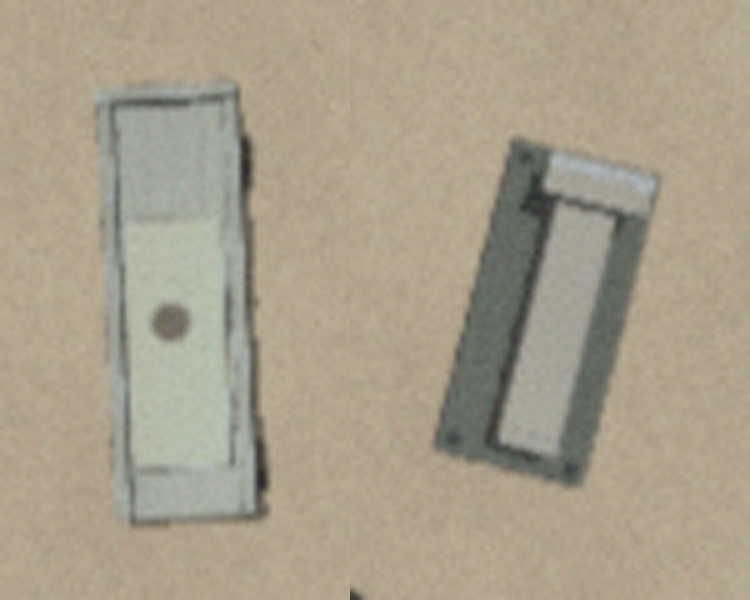

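```bash
cat >> h.py <<'E'
def cast(f,m,z):
    H,W=m.shape;F=H/2/np.tan(np.radians(f['vertical_fov'])/2);T=np.array(f['cam_to_world'])
    v,u=np.nonzero(m);d=np.stack([(u-f['cx'])/F,(v-f['cy'])/F,np.ones(len(u))])
    d=T[:3,:3]@d;return (T[:3,3:]+d*(z-T[2,3])/d[2]).T[:,:2]
def big(m):
    m=cv2.morphologyEx(m.astype(np.uint8),cv2.MORPH_OPEN,np.ones((2,2),np.uint8))
    n,l,s,c=cv2.connectedComponentsWithStats(m,connectivity=8);return l==1+np.argmax(s[1:,4])
def box(f,m,z,n):
    p=cast(f,m,z);c=cv2.minAreaRect(p.astype(np.float32));b=cv2.boxPoints(c)
    e=b[1]-b[0],b[2]-b[1];e=max(e,key=np.linalg.norm);e=e*np.sign(e[0])
    print(n,m.sum(),'c',np.round(c[0],1),'size',np.round(sorted(c[1]),1),'yaw',round(float(np.arctan2(e[1],e[0])),4))
E
python3 - <<'E'
from h import *
import pickle
o=pickle.load(open('f0.pkl','rb'))
W=dict(top=((205,255,130,240),(325,385,165,250)),scene=((270,362,150,215),(205,275,228,295)))
for n in W:
    f=o[n];P=cloud(f);Z=np.where(f['z_map']>0,P[...,2],-9);hsv=cv2.cvtColor(cv2.medianBlur(f['pixels'],3),cv2.COLOR_RGB2HSV).astype(int);rgb=cv2.medianBlur(f['pixels'],3).astype(int)
    def win(b):
        m=np.zeros(Z.shape,bool);m[b[2]:b[3],b[0]:b[1]]=1;return m
    T,C=map(win,W[n]);up=big(T&(Z>47)&(Z<90));box(f,up,65,n+' tray')
    v=hsv[...,2][up];th,_=cv2.threshold(v.astype(np.uint8)[:,None],0,255,cv2.THRESH_OTSU)
    br=rgb[...,1]-0; 
    t=big(up&(hsv[...,2]>112 if n=='top' else up&(hsv[...,2]>128)));box(f,t,63,n+' tile');print('otsu',th)
    # colour samples
    foot=big(C&(Z>2)&(Z<18)&(Z>-5)&((rgb[...,0]-rgb[...,2])<12));box(f,foot,8,n+' foot')
    box(f,big(C&(Z>48)&(Z<66)),56,n+' rib'); box(f,big(C&(Z>70)&(Z<90)),76,n+' ledge')
    for nm,m in(('tile',t),('tray',up),('foot',foot)):
        w=np.zeros(m.shape,np.uint8);w[m]=255;cv2.imwrite(f'm_{n}_{nm}.png',w)
    for zr in((48,66),(70,90)):
        m=C&(Z>zr[0])&(Z<zr[1]);q=P[m];print(zr,np.round(q.mean(0),1))
E
python3 -c "
import cv2,numpy as np
r=[]
for n,(x0,y0) in dict(top=(195,125),scene=(200,145)).items():
    r.append(np.hstack([cv2.resize(cv2.imread(f'm_{n}_{k}.png')[y0:y0+150,x0:x0+200],None,fx=1.3,fy=1.8) for k in('tile','tray','foot')]))
cv2.imwrite('pics/masks.png',np.vstack(r))"
```

```text
top tray 2465 c [614.1 210.8] size [ 80.4 243.8] yaw 0.0797
top tile 814 c [587.  210.3] size [ 53.6 138.2] yaw 0.0633
otsu 94.0
top foot 1041 c [ 560.8 -145.6] size [ 89.9 187.5] yaw -0.2299
top rib 628 c [ 551.9 -143.3] size [ 35.  142.6] yaw -0.2239
top ledge 179 c [ 629.9 -162.3] size [23.6 59.4] yaw 1.3468
(48, 66) [ 554.4 -140.8   54.5]
(70, 90) [ 632.6 -160.2   75.3]
scene tray 1632 c [622.6 208.4] size [ 88.8 243.1] yaw 0.0872
scene tile 524 c [594.1 210.9] size [ 53.7 137.7] yaw 0.0684
otsu 90.0
scene foot 612 c [ 568.6 -147.8] size [ 85.9 188.2] yaw -0.2083
scene rib 462 c [ 552.3 -143.4] size [ 37.5 135.3] yaw -0.2445
scene ledge 139 c [ 638.3 -162.3] size [24.  58.3] yaw 1.3019
(48, 66) [ 556.2 -143.3   55.3]
(70, 90) [ 633.8 -162.1   76. ]
```

View pics/masks.png

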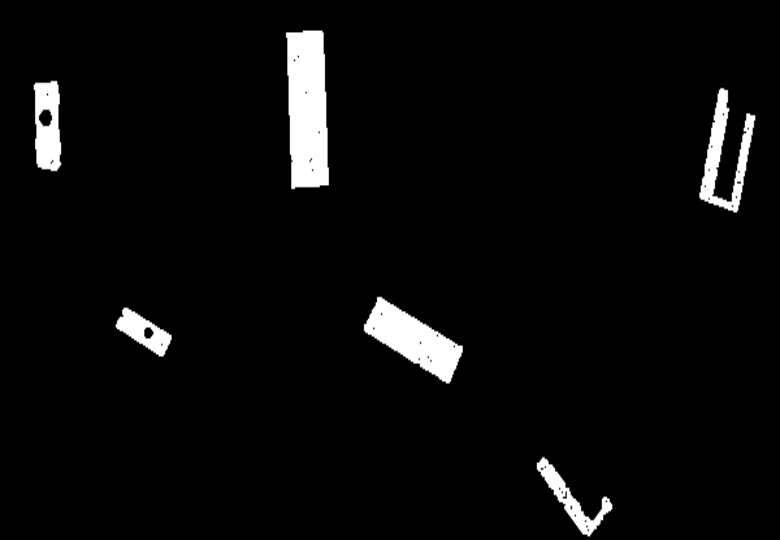

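The masks are clean. Tray: centre about (616,210), yaw about 0.078, front towards the robot, with the tile about 28 mm inside the front. Cradle: centre about (562,-146), yaw about -0.225. I'll move above the tray and refine with the wrist camera.

```bash
python3 -m inch '[[0,0,0,-0.94,-0.4,0,0],[0,0,0,-0.94,-0.4,0,0],[0,0,0,-0.94,-0.4,0,0],[0,0,0,-0.94,-0.4,0,0],[0,0,0,-0.94,-0.4,0,0],[0,0,0,-0.94,-0.4,0,0],[0,0,0,-0.94,-0.4,0,0],[0,0,0,-0.94,-0.4,0,0]]'
python3 -m inch '[[0,0,0,-0.94,-0.4,0,0],[0,0,0,-0.94,-0.4,0,0],[0,0,0,-0.94,-0.4,0,0],[0,0,0,-0.94,-0.4,0,0],[0,0,0,-0.94,-0.4,0,0],[0,0,0,-0.94,-0.4,0,0],[0,0,0,-0.94,-0.4,0,0],[0,0,0,-0.94,-0.4,0,0]]'
python3 -m inch '[[0,0,0,-0.94,-0.4,0,0],[0,0,0,-0.94,-0.4,0,0],[0,0,0,-0.94,-0.4,0,0],[0,0,0,-0.94,-0.4,0,0],[0,0,-0.03,0,0,0,1],[0,0,-0.03,0,0,0,1],[0,0,-0.03,0,0,0,1],[0,0,-0.03,0,0,0,1]]'
python3 -m inch '[[0,0,-0.03,0,0,0,1],[0,0,0,0,0,0,1],[0,0,0,0,0,0,1]]'
python3 - <<'E'
from h import *
import pickle
f=grab_frame('wrist');pickle.dump(f,open('w1.pkl','wb'));save(f,'w1.png');print(f['vertical_fov'],np.round(f['cam_to_world'],3).tolist(),f['cx'],f['cy'])
s=r.sense();print(s['clock'],s['eef_pos'],s['tcp_rot'],s['qpos'],s['opening'])
E
```

```text
clock: 0.77
eef_pos: [384.6, 428.8, 218.2]
tcp_rot: [-3.141, -0.0, 2.745]
contact_force: [0.2, -0.1, -0.4]
opening: 0.996
grasp_force: 0.0
clock: 1.43
eef_pos: [527.0, 282.4, 218.1]
tcp_rot: [-3.141, -0.0, 2.745]
contact_force: [0.1, 0.9, -0.1]
opening: 1.001
grasp_force: 0.0
clock: 2.1
eef_pos: [597.6, 210.0, 217.9]
tcp_rot: [-3.141, -0.001, 3.126]
contact_force: [-0.4, 0.2, 0.5]
opening: 0.453
grasp_force: 0.0
clock: 2.35
eef_pos: [597.5, 210.2, 218.1]
tcp_rot: [-3.141, -0.001, -3.07]
contact_force: [0.2, -0.3, 0.1]
opening: 0.004
grasp_force: 0.0
63.715671962427095 [[-0.071, 0.958, 0.276, 526.672], [0.998, 0.068, 0.02, 206.395], [0.001, 0.277, -0.961, 374.919], [0.0, 0.0, 0.0, 1.0]] 276.88496275832523 211.32346895089108
2.4 [597.56810925 210.31670661 218.18917363] [-3.14147931e+00 -4.99193088e-04 -3.07040049e+00] [ 3.36035097e-01  3.66630390e-01  1.61409874e+00  2.31959650e-05
  1.16137498e+00 -1.30596266e+00] -0.000514416360236957
```

View pics/w1.png

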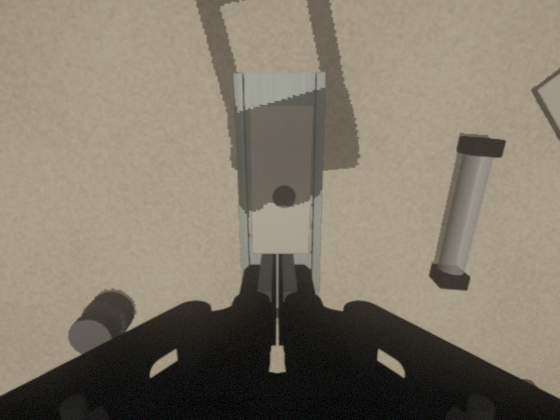

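The wrist view shows the tray's front edge at row 73 (columns 235–325), the tile's front end at about row 105 and its rear end at about row 253. The closed fingers are at column 277, just behind the rear end. I'll cast these edges onto their planes.

```bash
cat >> h.py <<'E'
def pt(f,u,v,z):
    F=210/np.tan(np.radians(f['vertical_fov'])/2);T=np.array(f['cam_to_world'])
    d=T[:3,:3]@np.array([(u-f['cx'])/F,(v-f['cy'])/F,1]);return (T[:3,3]+d*(z-T[2,3])/d[2])[:2]
def edges(y,k=4,a=0):
    g=np.gradient(cv2.GaussianBlur(y.astype(np.float32)[None],(0,0),1.2)[0]);i=np.argsort(-abs(g));o=[]
    for j in i:
        if all(abs(j-q[0])>3 for q in o): o.append((int(j),round(float(g[j]),1)))
        if len(o)==k:break
    return [(j+a,x) for j,x in sorted(o)]
E
python3 - <<'E'
from h import *
import pickle
f=pickle.load(open('w1.pkl','rb'));g=f['pixels'].astype(float).mean(2)
P=cloud(f)
for c in (256,265,300): print('col',c,edges(g[50:280,c-2:c+3].mean(1),7,50))
for rr in (85,120,150,220,240): print('row',rr,edges(g[rr-2:rr+3,220:345].mean(0),9,220))
Z=P[...,2]
for rr in (85,150,220,240): print(rr,[ (c,round(float(Z[rr,c]),0)) for c in range(228,336,4)])
for n,(u,v,z) in dict(frontL=(240,73,65),frontR=(320,73,65),fdeck=(280,73,55)).items(): print(n,pt(f,u,v,z))
E
```

```text
col 256 [(63, 1.3), (73, 1.5), (106, -14.2), (210, 13.3), (252, -5.0), (264, -24.0), (268, -1.3)]
col 265 [(64, -1.1), (73, 1.6), (104, -15.0), (200, 0.9), (204, 13.8), (208, 1.6), (253, -22.4)]
col 300 [(67, -1.7), (73, 2.3), (94, -14.6), (106, 2.9), (203, 13.5), (252, -4.3), (264, -24.4)]
row 85 [(234, 12.1), (241, -11.3), (245, 11.1), (305, -1.1), (314, -10.0), (318, 6.9), (325, -12.8), (332, 1.3), (342, 2.4)]
row 120 [(223, -0.9), (227, -13.1), (234, -3.5), (239, 1.1), (243, -3.0), (250, 2.9), (313, -5.2), (317, 2.4), (324, 2.7)]
row 150 [(230, -14.0), (236, -4.1), (240, 0.9), (244, -3.1), (250, 3.0), (312, -5.5), (316, 2.7), (324, 2.9), (342, 1.2)]
row 220 [(239, -3.5), (245, -5.3), (249, 7.6), (253, 3.9), (306, -1.0), (310, -8.0), (314, 7.0), (318, -0.7), (322, 4.8)]
row 240 [(228, -1.1), (239, -4.4), (246, -5.8), (250, 7.3), (254, 3.0), (306, -2.5), (310, -8.8), (314, 7.4), (321, 4.4)]
85 [(228, 2.0), (232, 3.0), (236, 66.0), (240, 66.0), (244, 56.0), (248, 57.0), (252, 56.0), (256, 56.0), (260, 57.0), (264, 58.0), (268, 57.0), (272, 55.0), (276, 56.0), (280, 57.0), (284, 55.0
[... 611 characters left out ...]
), (260, 65.0), (264, 66.0), (268, 65.0), (272, 65.0), (276, 66.0), (280, 64.0), (284, 65.0), (288, 65.0), (292, 64.0), (296, 65.0), (300, 65.0), (304, 64.0), (308, 64.0), (312, 61.0), (316, 65.0), (320, 67.0), (324, 2.0), (328, 1.0), (332, 2.0)]
240 [(228, 1.0), (232, 2.0), (236, 1.0), (240, 67.0), (244, 67.0), (248, 60.0), (252, 65.0), (256, 65.0), (260, 66.0), (264, 64.0), (268, 64.0), (272, 66.0), (276, 64.0), (280, 64.0), (284, 64.0), (288, 65.0), (292, 65.0), (296, 65.0), (300, 64.0), (304, 64.0), (308, 64.0), (312, 66.0), (316, 67.0), (320, 67.0), (324, 2.0), (328, 1.0), (332, 2.0)]
frontL [495.45835479 172.79744552]
frontR [490.63398717 240.92340468]
fdeck [491.96133551 206.8732494 ]
```

```bash
python3 - <<'E'
from h import *
import pickle
f=pickle.load(open('w1.pkl','rb'))
R={}
for rr,(a,b,c,d) in {85:(234,241,318,325),220:(239,245,314,322),240:(239.5,246,314,321)}.items():
    q=[pt(f,x,rr,65) for x in(a,b,c,d)];m=np.mean([q[0],q[3]],0);m2=np.mean([q[1],q[2]],0);R[rr]=(m+m2)/2
    print(rr,np.round(m,1),np.round(m2,1),np.linalg.norm(q[3]-q[0]).round(1),np.linalg.norm(q[2]-q[1]).round(1))
e=R[240]-R[85];print('tray yaw',np.arctan2(e[1],e[0]))
for rr in(106,252.5): print('tile end',pt(f,280,rr,63))
F=pt(f,280,73,55);print('front',F)
y=.072;u=np.array([np.cos(y),np.sin(y)]);n=np.array([-u[1],u[0]])
for rr in R: print('lat',(R[rr]-F)@n, 'along',(R[rr]-F)@u)
E
```

```text
85 [502.7 207.1] [502.7 207.1] 78.4 66.3
220 [624.2 217. ] [624.3 216. ] 79.8 66.4
240 [644.7 218.2] [644.7 218. ] 79.7 66.5
tray yaw 0.07707279446200675
tile end [519.83278695 208.84121404]
tile end [658.74732065 219.02662917]
front [491.96133551 206.8732494 ]
lat -0.5098933705929459 along 10.704916653865116
lat 0.0661496881695034 along 132.66622173826997
lat 0.2128851555794159 along 153.18502929454718
```

```bash
python3 -m inch '[[0,0,0,-0.98,0.05,0,1],[0,0,0,-0.98,0.05,0,1],[0,0,0,-0.98,0.05,0,1],[0,0,0,-0.98,0.05,0,1],[0,0,0.002,0,0,0.9,1],[0,0,0,0,0,0.9,1],[0,0,0,0,0,0.9,1],[0,0,0,0,0,0.9,1]]'
python3 -m inch '[[0,0,0,0,0,0.9,1],[0,0,0,0,0,0.6,1],[0,0,0,0,0,0.25,1],[0,0,0,0,0,0.2,1],[0,0,0,0,0,0,1]]'
python3 - <<'E'
from h import *
f=grab_frame('wrist');g=f['pixels'].astype(float).mean(2)
for c in (256,265,300): print('col',c,edges(g[20:280,c-2:c+3].mean(1),7,20))
save(f,'w2.png');print(r.sense()['eef_pos'],r.sense()['tcp_rot'],r.sense()['contact_force'])
E
```

```text
clock: 3.07
eef_pos: [695.1, 222.6, 127.3]
tcp_rot: [-3.142, -0.0, -3.076]
contact_force: [-0.6, -0.3, -0.6]
opening: 0.001
grasp_force: 0.0
clock: 3.48
eef_pos: [695.0, 222.6, 79.4]
tcp_rot: [-3.141, -0.0, -3.074]
contact_force: [0.0, -0.3, 0.3]
opening: -0.002
grasp_force: 0.0
col 256 [(49, -5.9), (53, -5.1), (69, 2.9), (73, 4.1), (115, -16.9), (182, -4.0), (264, -14.3)]
col 265 [(40, -11.9), (44, -1.6), (82, 10.3), (112, -12.4), (116, -4.0), (182, -3.9), (253, -4.6)]
col 300 [(47, -7.6), (54, -2.8), (69, 3.4), (73, 4.4), (105, -16.6), (182, -3.8), (264, -13.5)]
[695.53116375 222.77366978  80.33376445] [ 3.14142279e+00  7.42092540e-04 -3.07394214e+00] [-0.25240654  0.36029588  0.43781009]
```

View pics/w2.png

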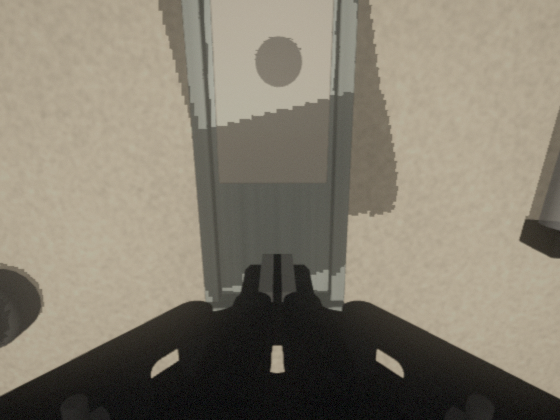

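The tile's rear edge is at row 182 and the closed fingertips are down in the channel at about (277,255), clear of the rails. Pushing now.

```bash
python3 -m inch '[[0,0,0,0.4,0,0,1],[0,0,0,0.4,0,0,1],[0,0,0,0.2,0,0,1],[0,0,0,0.2,0,0,1],[0,0,0,0.2,0,0,1],[0,0,0,0.24,0,0,1],[0,0,0,0.24,0,0,1],[0,0,0,0.24,0,0,1]]'
python3 -m inch '[[0,0,0,0.24,0,0,1],[0,0,0,0.24,0,0,1],[0,0,0,0.24,0,0,1],[0,0,0,0.24,0,0,1],[0,0,0,0.24,0,0,1],[0,0,0,0.24,0,0,1],[0,0,0,0.1,0,0,1],[0,0,0,0,0,0,1]]'
python3 - <<'E'
from h import *
f=grab_frame('scene');save(f,'s2.png');t=grab_frame('top');save(t,'t2.png')
print(r.sense()['eef_pos'],r.sense()['contact_force'])
P=cloud(f);Z=P[...,2];a=cv2.resize(f['pixels'][130:230,250:380],None,fx=5,fy=5);cv2.imwrite('pics/s2c.png',cv2.convertScaleAbs(a,alpha=1.5)[:,:,::-1])
E
```

```text
clock: 4.2
eef_pos: [641.6, 219.0, 79.8]
tcp_rot: [3.142, 0.0, -3.073]
contact_force: [0.2, -0.6, -0.6]
opening: 0.008
grasp_force: 0.0
clock: 4.87
eef_pos: [603.1, 216.3, 79.7]
tcp_rot: [-3.141, -0.0, -3.073]
contact_force: [0.4, 0.9, 1.1]
opening: 0.001
grasp_force: 0.0
[603.96934925 216.45536713  79.8525812 ] [ 0.01457056 -0.24305028  0.31460643]
```

View pics/s2c.png

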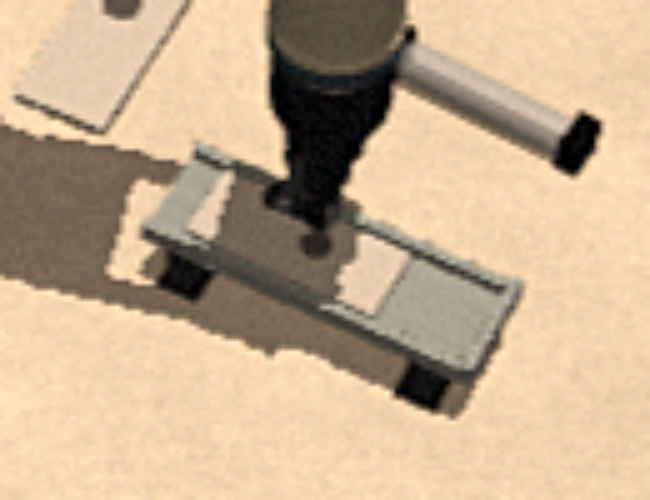

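The tile hasn't moved: the crop still shows its front end about 28 mm inside, and the fingers are over it. The tips must be higher than I assumed, so I'll check their true height with depth.

```bash
python3 - <<'E'
from h import *
f=grab_frame('wrist');P=cloud(f);g=f['pixels'].astype(float).mean(2)
for rr in range(240,300,5): print(rr,[(int(g[rr,c]),*np.round(P[rr,c]).astype(int).tolist()) for c in(262,270,285,292)])
s=grab_frame('scene');Q=cloud(s);q=Q[s['z_map']>0]
e=r.sense()['eef_pos']
m=(abs(q[:,0]-e[0])<35)&(abs(q[:,1]-e[1])<35)&(q[:,2]>58)&(q[:,2]<140)
k=q[m]
for z in range(60,140,6):
    a=k[(k[:,2]>=z)&(k[:,2]<z+6)]
    if len(a):print(z,len(a),a.min(0).round(),a.max(0).round())
E
```

```text
240 [(58, 599, 209, 64), (56, 599, 214, 64), (56, 599, 222, 64), (56, 598, 226, 64)]
245 [(57, 602, 209, 66), (57, 602, 214, 65), (59, 601, 222, 65), (55, 601, 226, 65)]
250 [(56, 605, 210, 65), (55, 605, 214, 64), (56, 605, 222, 64), (56, 604, 226, 64)]
255 [(82, 593, 210, 99), (67, 592, 214, 100), (68, 592, 220, 100), (64, 607, 226, 64)]
260 [(74, 593, 211, 105), (69, 593, 214, 105), (65, 592, 220, 105), (79, 592, 223, 106)]
265 [(65, 593, 211, 110), (68, 592, 214, 110), (67, 592, 220, 109), (64, 592, 223, 110)]
270 [(66, 593, 211, 114), (68, 592, 214, 115), (64, 592, 220, 114), (65, 592, 223, 115)]
275 [(65, 592, 211, 119), (66, 593, 214, 118), (65, 592, 220, 119), (70, 592, 223, 118)]
280 [(64, 593, 211, 122), (62, 592, 214, 123), (65, 592, 220, 123), (64, 592, 222, 123)]
285 [(64, 592, 212, 128), (64, 593, 214, 126), (67, 592, 220, 127), (65, 592, 222, 126)]
290 [(65, 593, 212, 131), (65, 593, 214, 130), (64, 592, 220, 130), (64, 592, 222, 130)]
295 [(26, 592, 212, 135), (74, 594, 215, 131), (61, 594, 220, 131), (25, 592, 222, 135)]
60 199 [569. 181.  60.] [639. 251.  66.]
66 47 [574. 185.  66.] [639. 250.  70.]
90 1 [612. 216.  92.] [612. 216.  92.]
96 6 [607. 207.  96.] [616. 222. 100.]
102 6 [604. 204. 103.] [616. 223. 107.]
108 2 [612. 203. 113.] [615. 204. 114.]
114 7 [604. 197. 115.] [618. 219. 118.]
120 4 [615. 210. 121.] [617. 220. 124.]
126 1 [617. 211. 130.] [617. 211. 130.]
132 2 [617. 211. 134.] [618. 222. 135.]
138 2 [617. 204. 138.] [619. 213. 140.]
```

View pics/t2.png

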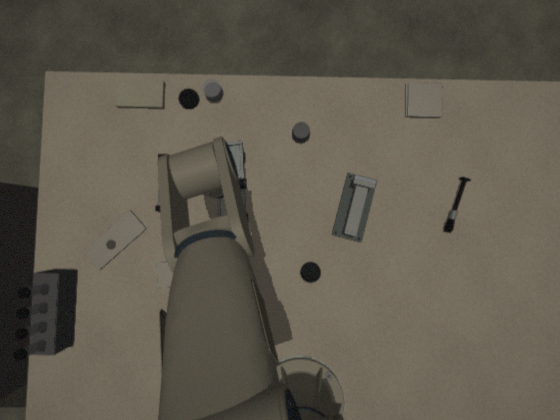

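The depth shows the finger faces ending at about z = 97 while the TCP is at 80. In the shut state the tips are therefore about 17 mm behind the reported TCP, not 22 mm ahead. The top view shows the other objects undisturbed. I'll go back behind the tile and descend carefully, watching the force.

```bash
python3 -m inch '[[0,0,0,-0.9,0,0,1],[0,0,0,-0.9,0,0,1],[0,0,0,-0.9,0,0,1],[0,0,0,-0.9,0,0,1],[0,0,0,0,0,0.06,1],[0,0,0,0,0,0.06,1],[0,0,0,0,0,0,1]]'
python3 -m inch '[[0,0,0,0,0,0.1,1],[0,0,0,0,0,0.1,1],[0,0,0,0,0,0,1]]'
python3 - <<'E'
from h import *
f=grab_frame('wrist');P=cloud(f)
for rr in range(244,275,3): print(rr,[np.round(P[rr,c]).astype(int).tolist() for c in(262,270,285)])
s=grab_frame('scene');save(s,'s3.png');Q=cloud(s);q=Q[s['z_map']>0];e=r.sense()['eef_pos'];print(e,r.sense()['contact_force'])
m=(abs(q[:,0]-e[0])<20)&(abs(q[:,1]-e[1])<20)&(q[:,2]>58)&(q[:,2]<110);print(np.round(np.sort(q[m][:,2])[:12]))
a=cv2.resize(s['pixels'][130:230,270:400],None,fx=5,fy=5);cv2.imwrite('pics/s3c.png',cv2.convertScaleAbs(a,alpha=2.2)[:,:,::-1])
E
```

```text
clock: 5.65
eef_pos: [692.6, 222.2, 75.8]
tcp_rot: [-3.141, -0.002, -3.074]
contact_force: [-0.5, -0.1, -0.3]
opening: -0.001
grasp_force: 0.0
clock: 5.9
eef_pos: [692.6, 222.5, 71.2]
tcp_rot: [-3.141, -0.001, -3.073]
contact_force: [-0.3, -0.2, -0.3]
opening: 0.001
grasp_force: 0.0
244 [[690, 215, 56], [690, 220, 56], [689, 228, 56]]
247 [[692, 215, 57], [692, 220, 56], [691, 228, 57]]
250 [[694, 216, 56], [693, 220, 57], [693, 228, 57]]
253 [[695, 216, 56], [695, 220, 57], [695, 228, 56]]
256 [[681, 216, 92], [681, 220, 92], [681, 226, 92]]
259 [[682, 217, 94], [681, 220, 95], [680, 226, 96]]
262 [[682, 217, 98], [681, 220, 98], [681, 226, 98]]
265 [[681, 217, 101], [681, 220, 102], [681, 226, 102]]
268 [[681, 217, 104], [681, 220, 104], [681, 226, 104]]
271 [[681, 217, 107], [681, 220, 108], [681, 226, 107]]
274 [[681, 217, 110], [622, 219, 228], [681, 226, 109]]
[693.13072918 222.54936643  71.70110911] [-0.18431604  0.50584436  0.6254232 ]
[58. 58. 58. 58. 58. 59. 59. 59. 59. 59. 59. 60.]
```

View pics/s3c.png

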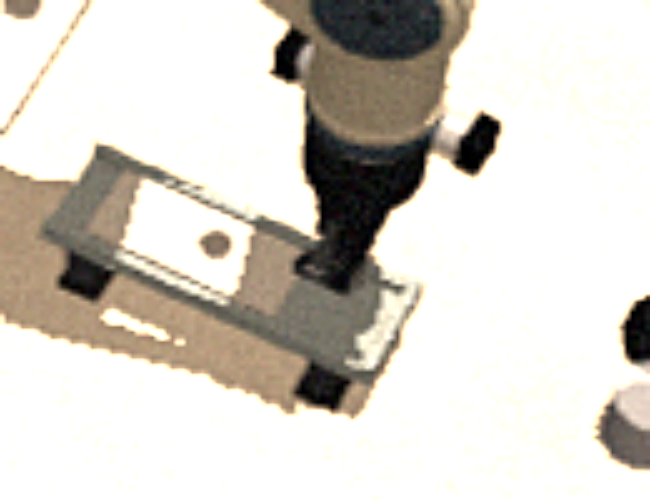

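Confirmed: the TCP is at 71.7 with no contact, and the finger faces end at about z = 90. So shut tip z ≈ TCP + 18. I'll descend until the tips are just above the deck.

```bash
python3 -m inch '[[0,0,0,0,0,0.3,1],[0,0,0,0,0,0.3,1],[0,0,0,0,0,0.2,1],[0,0,0,0,0,0.2,1],[0,0,0,0,0,0.1,1],[0,0,0,0,0,0,1]]'
python3 -m inch '[[0,0,0,0,0,0.1,1],[0,0,0,0,0,0,1]]'
python3 - <<'E'
from h import *
f=grab_frame('wrist');P=cloud(f);g=f['pixels'].astype(float).mean(2)
for rr in range(248,264,2): print(rr,[np.round(P[rr,c]).astype(int).tolist() for c in(262,270,285)])
print(r.sense()['eef_pos'],r.sense()['contact_force']);print(edges(g[60:260,255:258].mean(1),6,60))
E
```

```text
clock: 6.5
eef_pos: [693.0, 222.3, 43.1]
tcp_rot: [-3.141, -0.001, -3.073]
contact_force: [0.6, 0.1, -0.3]
opening: 0.001
grasp_force: 0.0
clock: 6.67
eef_pos: [694.0, 222.6, 42.4]
tcp_rot: [3.141, 0.001, -3.073]
contact_force: [-1.0, 0.1, 0.4]
opening: 0.0
grasp_force: 0.0
248 [[682, 216, 57], [682, 220, 57], [681, 227, 57]]
250 [[683, 216, 56], [683, 220, 57], [682, 227, 56]]
252 [[684, 216, 57], [684, 220, 56], [683, 227, 56]]
254 [[683, 216, 61], [682, 220, 62], [682, 227, 61]]
256 [[683, 217, 63], [683, 220, 63], [682, 227, 63]]
258 [[683, 217, 65], [683, 220, 65], [682, 226, 66]]
260 [[683, 217, 67], [682, 220, 68], [682, 227, 67]]
262 [[683, 217, 69], [683, 220, 69], [682, 226, 70]]
[693.98519527 222.61968805  42.35853477] [-0.96959007 -0.64154134  2.94882957]
[(67, 2.4), (71, 9.4), (75, 0.9), (119, -13.8), (123, -2.4), (202, -3.2)]
```

```bash
python3 -m inch '[[0,0,0,0.4,0,-0.02,1],[0,0,0,0.4,0,0,1],[0,0,0,0.2,0,0,1],[0,0,0,0.2,0,0,1],[0,0,0,0.2,0,0,1],[0,0,0,0.24,0,0,1]]'
python3 - <<'E'
from h import *
f=grab_frame('wrist');P=cloud(f);g=f['pixels'].astype(float).mean(2)
for rr in range(240,262,2): print(rr,[np.round(P[rr,c]).astype(int).tolist() for c in(262,270,285)])
print(r.sense()['eef_pos'],r.sense()['contact_force'])
E
```

```text
clock: 7.22
eef_pos: [652.3, 219.8, 42.4]
tcp_rot: [3.142, 0.0, -3.073]
contact_force: [1.5, 0.1, 1.1]
opening: 0.004
grasp_force: 0.8
240 [[633, 213, 64], [633, 217, 65], [633, 223, 65]]
242 [[634, 213, 65], [634, 217, 65], [633, 223, 65]]
244 [[635, 213, 64], [635, 217, 65], [635, 223, 64]]
246 [[636, 213, 65], [636, 217, 63], [636, 223, 64]]
248 [[637, 214, 64], [637, 217, 64], [636, 223, 65]]
250 [[638, 214, 64], [638, 217, 64], [637, 223, 64]]
252 [[639, 214, 65], [639, 217, 64], [638, 223, 64]]
254 [[640, 214, 64], [640, 217, 63], [639, 224, 65]]
256 [[641, 214, 64], [641, 217, 63], [640, 224, 64]]
258 [[641, 214, 65], [641, 217, 65], [640, 224, 66]]
260 [[641, 214, 68], [641, 217, 67], [640, 224, 68]]
[651.38784771 219.65661714  42.34595974] [-0.47955398 -0.65487435  0.43857281]
```

The tile's rear edge is now at the finger face (x = 641), so the push works. Continuing.

```bash
python3 -m inch '[[0,0,0,0.24,0,0,1],[0,0,0,0.24,0,0,1],[0,0,0,0.24,0,0,1],[0,0,0,0.24,0,0,1],[0,0,0,0.24,0,0,1],[0,0,0,0.24,0,0,1],[0,0,0,0.24,0,0,1],[0,0,0,0.24,0,0,1]]'
python3 -m inch '[[0,0,0,0.2,0,0,1],[0,0,0,0.2,0,0,1],[0,0,0,0.1,0,0,1],[0,0,0,0,0,0,1],[0,0,0,-0.3,0,0,1],[0,0,0,0,0,-0.9,1],[0,0,0,0,0,-0.9,1],[0,0,0,0,0,-0.9,1]]'
python3 -m inch '[[0,0,0,0,0,-0.9,0],[0,0,0,0,0,-0.9,0],[0,0,0,0.9,0,-0.5,0],[0,0,0,0.9,0,0,0],[0,0,0,0.9,0,0,0],[0,0,0,0,0,0,0],[0,0,0,0,0,0,0]]'
python3 - <<'E'
from h import *
import pickle
f=grab_frame('wrist');save(f,'w4.png');pickle.dump(f,open('w4.pkl','wb'));P=cloud(f);Z=np.where(f['z_map']>0,P[...,2],-9)
print(r.sense()['eef_pos'],r.sense()['tcp_rot'],r.sense()['opening'])
m=big((Z>50)&(Z<80));box(f,m,63,'all')
E
```

```text
clock: 7.93
eef_pos: [604.3, 216.4, 42.3]
tcp_rot: [3.142, 0.0, -3.073]
contact_force: [1.9, 1.0, 1.8]
opening: 0.004
grasp_force: 1.3
clock: 8.6
eef_pos: [598.7, 215.8, 109.5]
tcp_rot: [-3.141, -0.003, -3.074]
contact_force: [0.8, 0.2, -0.4]
opening: 0.001
grasp_force: 0.0
clock: 9.18
eef_pos: [531.3, 211.3, 167.0]
tcp_rot: [-3.141, -0.001, -3.073]
contact_force: [1.0, 0.3, -0.2]
opening: 0.978
grasp_force: 0.0
[532.4827498  211.54413035 167.16743601] [-3.14148133e+00 -2.79348040e-04 -3.07312250e+00] 1.0014313529028882
all 25524 c [566.5 212.2] size [ 79.8 251.7] yaw 0.0795
```

View pics/w4.png

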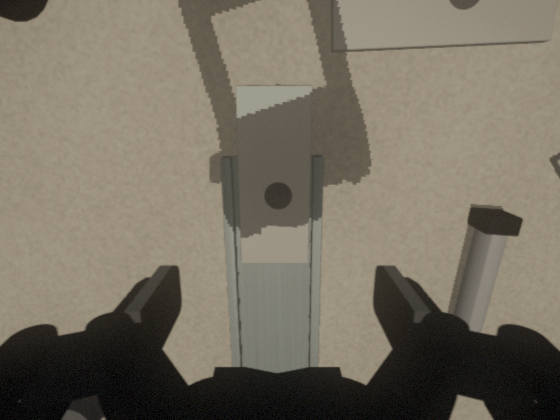

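The wrist view shows the tile overhanging: its front end is at row 86 (columns 237–311), the tray front at row 155, and the fingers are open. The look-alike tile on the bench at the upper right is well below finger height. I've used all ten views, so the rest goes by numbers.

```bash
python3 - <<'E'
from h import *
import pickle
f=pickle.load(open('w4.pkl','rb'));P=cloud(f);Z=P[...,2];g=f['pixels'].astype(float).mean(2)
for c in(250,275,300): 
    e=edges(g[60:110,c-2:c+3].mean(1),2,60);print(c,e)
    j=max(e,key=lambda q:abs(q[1]))[0]; 
for c in(250,300): print('depth jump',c,[ (rr,round(float(Z[rr,c]))) for rr in range(80,92)])
ml=[]
for rr in(95,110,125,140,150):
    zz=np.nonzero((Z[rr,220:330]>50))[0]+220;a,b=zz[0]-.5,zz[-1]+.5;A,B=pt(f,a,rr,63),pt(f,b,rr,63);ml.append((A+B)/2);print(rr,a,b,np.round((A+B)/2,1),np.linalg.norm(B-A).round(1))
ml=np.array(ml);k=np.polyfit(ml[:,0],ml[:,1],1);print('yaw',np.arctan(k[0]),'y at 440',np.polyval(k,440),np.polyval(k,470))
print('front',pt(f,275,86,63),'rear',pt(f,275,263,63),'trayfront',pt(f,228,156,65),pt(f,318,156,65))
# open finger tips
print('fingers');
for c in(150,165,175,380,390,405):
    col=[(rr,*np.round(P[rr,c]).astype(int).tolist()) for rr in range(255,310,6)];print(c,col)
E
```

```text
250 [(82, -2.8), (86, 7.7)]
275 [(86, 8.9), (104, -12.1)]
300 [(86, 5.6), (97, -15.5)]
depth jump 250 [(80, 2), (81, 1), (82, 1), (83, 1), (84, 1), (85, 63), (86, 64), (87, 64), (88, 65), (89, 66), (90, 64), (91, 65)]
depth jump 300 [(80, 2), (81, 2), (82, 2), (83, 1), (84, 2), (85, 63), (86, 66), (87, 63), (88, 64), (89, 65), (90, 63), (91, 65)]
95 234.5 311.5 [447.4 204.1] 56.3
110 235.5 320.5 [457.6 208.4] 62.9
125 235.5 310.5 [468.6 205.4] 56.1
140 236.5 310.5 [479.5 206.5] 56.0
150 236.5 310.5 [487. 207.] 56.5
yaw 0.03842671474041921 y at 440 205.20740246375817 206.36077165494817
front [441.10943321 205.10423873] rear [580.62671211 214.35566053] trayfront [493.67046657 172.74611938] [489.03518511 241.09750061]
fingers
150 [(255, 608, 87, 2), (261, 616, 86, 1), (267, 622, 87, 3), (273, 629, 86, 2), (279, 523, 164, 209), (285, 523, 166, 214), (291, 522, 168, 220), (297, 524, 168, 220), (303, 523, 170, 225), (309, 525, 170, 225)]
165 [(255, 608, 102, 1), (261, 614, 102, 1), (267, 523, 167, 200), (273, 522, 169, 205), (279, 522, 170, 210), (285, 525, 170, 209), (291, 526, 171, 212),
[... 246 characters left out ...]
03, 537, 171, 201), (309, 540, 171, 202)]
380 [(255, 593, 324, 1), (261, 600, 325, 0), (267, 517, 254, 198), (273, 519, 253, 201), (279, 521, 253, 201), (285, 524, 254, 202), (291, 526, 254, 202), (297, 528, 254, 203), (303, 530, 254, 204), (309, 533, 254, 204)]
390 [(255, 592, 334, 2), (261, 598, 334, 2), (267, 517, 257, 199), (273, 517, 256, 205), (279, 517, 254, 209), (285, 518, 253, 213), (291, 520, 253, 213), (297, 522, 254, 213), (303, 524, 254, 214), (309, 527, 254, 214)]
405 [(255, 591, 349, 2), (261, 597, 350, 2), (267, 604, 351, 2), (273, 611, 352, 2), (279, 517, 260, 209), (285, 517, 258, 214), (291, 517, 256, 218), (297, 516, 255, 223), (303, 517, 253, 227), (309, 518, 253, 227)]
```

Open tips sit at TCP + 30 and shut tips at TCP + 18. The real gripper is therefore about 40 mm higher than the reported TCP. The grasp spot is (469,205.8), which needs reported TCP z ≈ 15.

```bash
python3 -m inch '[[0,0,-0.001,0.85,-0.02,0,0],[0,0,0,0.85,-0.02,0,0],[0,0,0,0.85,-0.02,0,0],[0,0,0,0,0,0.9,0],[0,0,0,0,0,0.9,0],[0,0,0,0,0,0.9,0],[0,0,0,0,0,0.9,0],[0,0,0,0,0,0.9,0]]'
python3 -m inch '[[0,0,0,0,0,0.6,0],[0,0,0,0,0,0.3,0],[0,0,0,0,0,0,0]]'
python3 - <<'E'
from h import *
f=grab_frame('wrist');P=cloud(f);Z=P[...,2]
print(r.sense()['eef_pos'],r.sense()['tcp_rot'],r.sense()['contact_force'])
for rr in range(200,300,12): print(rr,[np.round(P[rr,c]).astype(int).tolist() for c in(175,215,275,335,380)])
E
```

```text
clock: 9.9
eef_pos: [470.1, 205.7, 53.5]
tcp_rot: [3.141, 0.0, -3.071]
contact_force: [-0.6, -0.0, -0.6]
opening: 1.0
grasp_force: 0.0
clock: 10.15
eef_pos: [468.6, 205.2, 30.4]
tcp_rot: [-3.141, -0.003, -3.07]
contact_force: [0.0, -0.3, 0.2]
opening: 0.998
grasp_force: 0.0
[469.19606568 205.43435227  31.57767495] [-3.14107584e+00 -1.37469013e-03 -3.07050270e+00] [-0.59419223  0.46438544 -0.15165446]
200 [[449, 147, 0], [447, 170, 1], [445, 204, 1], [442, 237, 2], [441, 263, 1]]
212 [[456, 147, 1], [454, 170, 2], [451, 204, 3], [449, 238, 2], [447, 264, 3]]
224 [[463, 147, 0], [442, 180, 58], [440, 204, 59], [438, 228, 59], [454, 265, 2]]
236 [[470, 147, 2], [445, 181, 64], [443, 204, 64], [441, 227, 64], [462, 266, 1]]
248 [[478, 147, 1], [450, 181, 65], [448, 204, 65], [447, 228, 64], [469, 267, 2]]
260 [[486, 147, 1], [455, 181, 63], [453, 205, 64], [451, 228, 64], [477, 269, 1]]
272 [[494, 146, 1], [460, 181, 64], [458, 205, 64], [457, 229, 64], [457, 248, 60]]
284 [[470, 163, 59], [465, 181, 64], [464, 205, 64], [462, 229, 65], [463, 249, 60]]
296 [[474, 164, 61], [470, 181, 65], [469, 206, 64], [468, 230, 64], [467, 249, 63]]
```

```bash
python3 -m inch '[[0,0,0,0,0,0.4,0],[0,0,0,0,0,0.26,0],[0,0,0,0,0,0,0.15],[0,0,0,0,0,0,0.25],[0,0,0,0,0,0,0.35],[0,0,0,0,0,0,0.6],[0,0,0,0,0,0,1],[0,0,0,0,0,0,1]]' 70
python3 -m inch '[[0,0,0,0,0,0,1],[0,0,0,0,0,0,1],[0,0,0,0,0,-0.1,1],[0,0,0,0,0,-0.2,1],[0,0,0,0,0,-0.2,1],[0,0,0,0,0,0,1]]'
python3 - <<'E'
from h import *
f=grab_frame('wrist');P=cloud(f);Z=P[...,2]
print(r.sense())
for rr in range(215,320,12): print(rr,[np.round(P[rr,c]).astype(int).tolist() for c in(215,245,275,310,335)])
E
```

```text
clock: 10.87
eef_pos: [469.2, 205.6, 16.2]
tcp_rot: [3.141, 0.001, -3.07]
contact_force: [-1.8, -1.1, 4.3]
opening: 0.642
grasp_force: 72.8
clock: 11.37
eef_pos: [469.6, 205.8, 29.2]
tcp_rot: [3.141, 0.001, -3.07]
contact_force: [0.4, 0.1, -0.1]
opening: 0.644
grasp_force: 73.7
{'clock': 11.4167, 'qpos': array([ 4.10131217e-01,  4.49717518e-01,  2.01221560e+00, -1.75676077e-05,
        6.78426095e-01, -1.23195377e+00]), 'qvel': array([ 0.00069394,  0.00856661,  0.00715566,  0.00147105, -0.00886823,
        0.00218513]), 'joint_efforts': array([ 3.07434391e-03, -5.51647639e+01, -2.15751475e+01, -1.01079833e-02,
        7.77378632e-02,  5.76283128e-05]), 'eef_pos': array([469.47342491, 205.75241739,  28.8851557 ]), 'tcp_rot': array([ 3.14119308e+00,  1.16697889e-03, -3.07029056e+00]), 'contact_force': array([ 0.47833684, -0.60322276, -1.45459035]), 'wrist_torque': array([0.02859579, 0.02412881, 0.00866315]), 'grasp_force': 73.73173713684082, 'opening': 0.6454887783603429}
215 [[457, 171, 1], [455, 188, 1], [454, 205, 1], [452, 225, 2], [452, 239, 0]]
227 [[464, 171, 2], [462, 188, 2], [461, 205, 2], [460, 226, 1], [459, 240, 1]]
239 [[442, 184, 76], [442, 194, 74], [441, 204, 75], [440, 217, 74], [440, 226, 74]]
251 [[446, 184, 77], [445, 194, 76], [444, 205, 77], [443, 217, 77], [443, 225, 78]]
263 [[451, 184, 76], [449, 194, 78], [449, 205, 77], [448, 217, 77], [448, 226, 76]]
275 [[455, 184, 77], [454, 195, 77], [453, 205, 77], [453, 218, 77], [452, 226, 77]]
287 [[459, 184, 77], [459, 195, 77], [459, 206, 76], [457, 218, 77], [457, 227, 77]]
299 [[465, 184, 77], [464, 195, 77], [463, 206, 77], [462, 218, 77], [462, 228, 77]]
311 [[470, 184, 76], [469, 195, 77], [468, 206, 77], [467, 219, 78], [466, 228, 77]]
```

The tile is firmly gripped (55 mm opening, 73 N) and lifted level. Its underside is at about TCP + 39 and its near end 28 mm out from the TCP. I'll raise it, carry it past the cradle and measure the cradle with the wrist camera.

```bash
python3 -m inch '[[0,0,0,0,0,-0.4,1],[0,0,0,0,0,-0.8,1],[0,0,0,0,0,-0.9,1],[0,0,0,0,0,-0.9,1],[0,0,0,0,0,-0.9,1],[0,0,0,0,0,-0.9,1],[0,0,0,0,0,-0.8,1],[0,0,0,0,0,-0.4,1]]'
python3 -m inch '[[0,0,0,-0.25,-0.4,0,1],[0,0,0,-0.47,-0.82,0,1],[0,0,0,-0.47,-0.82,0,1],[0,0,0,-0.47,-0.82,0,1],[0,0,0,-0.47,-0.82,0,1],[0,0,0,-0.47,-0.82,0,1],[0,0,0,-0.47,-0.82,0,1],[0,0,0,-0.47,-0.82,0,1]]'
python3 -m inch '[[0,0,0,-0.47,-0.82,0,1],[0,0,0,-0.47,-0.82,0,1],[0,0,0,-0.47,-0.82,0,1],[0,0,0,-0.47,-0.82,0,1],[0,0,0,-0.47,-0.82,0,1],[0,0,0,-0.47,-0.82,0,1],[0,0,0,-0.47,-0.82,0,1],[0,0,0,-0.47,-0.82,0,1]]'
python3 -m inch '[[0,0,0.012,-0.47,-0.82,0,1],[0,0,0.012,-0.47,-0.82,0,1],[0,0,0.012,-0.47,-0.82,0,1],[0,0,0.012,-0.47,-0.82,0,1],[0,0,0.012,-0.25,-0.4,0,1],[0,0,0.012,0,0,0,1],[0,0,0.012,0,0,0,1],[0,0,0.011,0,0,0,1]]'
python3 -m inch '[[0,0,0,0,0,0,1],[0,0,0,0,0,0,1]]'
python3 - <<'E'
from h import *
import pickle
f=grab_frame('wrist');P=cloud(f);pickle.dump(f,open('w5.pkl','wb'));s=r.sense();print(s['eef_pos'],s['tcp_rot'],s['qpos'],s['opening'],s['grasp_force'])
Z=np.where(f['z_map']>0,P[...,2],-9)
m=(Z>48)&(Z<66);box(f,big(m),55,'rib');box(f,big((Z>68)&(Z<90)),76,'ledge');box(f,big((Z>4)&(Z<14)),8,'foot')
for rr in range(0,420,24): print(rr,[int(Z[rr,c]) for c in range(100,460,20)])
E
```

```text
clock: 12.08
eef_pos: [469.9, 205.9, 181.2]
tcp_rot: [3.14, 0.003, -3.07]
contact_force: [1.1, -0.6, -1.7]
opening: 0.645
grasp_force: 74.0
clock: 12.75
eef_pos: [568.1, 56.8, 176.8]
tcp_rot: [-3.141, -0.002, -3.07]
contact_force: [1.1, 0.1, -1.8]
opening: 0.641
grasp_force: 74.0
clock: 13.42
eef_pos: [673.3, -100.0, 176.3]
tcp_rot: [3.141, -0.002, -3.07]
contact_force: [0.8, -0.4, -1.2]
opening: 0.642
grasp_force: 74.0
clock: 14.08
eef_pos: [726.3, -191.1, 175.8]
tcp_rot: [-3.141, -0.003, 2.912]
contact_force: [-0.3, -0.5, -1.6]
opening: 0.642
grasp_force: 74.0
clock: 14.25
eef_pos: [726.5, -190.4, 176.6]
tcp_rot: [-3.141, -0.002, 2.915]
contact_force: [0.5, 0.1, -0.8]
opening: 0.64
grasp_force: 74.0
[ 726.65736367 -190.28141067  176.99241439] [-3.14150123e+00 -1.56775260e-03  2.91549924e+00] [-2.58038071e-01  5.83910686e-01  1.36188130e+00 -1.51915788e-04
  1.19736471e+00 -1.60268553e+00] 0.6406129075890034 73.95867347717285
rib 2867 c [777.1  19.1] size [48.4 55.7] yaw 1.0871
ledge 3044 c [ 631.6 -159.1] size [23.1 60.3] yaw 1.3436
foot 5431 c [ 611.9 -154.2] size [89.6 90.1] yaw 
[... 604 characters left out ...]
240 [0, 1, 0, 0, 0, 223, 224, 222, 222, 222, 222, 222, 222, 2, 1, 0, 2, 1]
264 [0, 1, 0, 0, 1, 224, 224, 224, 224, 224, 223, 224, 223, 1, 2, 1, 0, 1]
288 [2, 1, 0, 2, 218, 223, 223, 223, 223, 224, 225, 224, 223, 226, 218, 0, 1, 3]
312 [244, 2, 2, 241, 242, 226, 223, 224, 223, 223, 224, 224, 224, 232, 242, 242, 2, 242]
336 [253, 246, 248, 261, 261, 229, 224, 223, 224, 224, 224, 223, 224, 260, 261, 260, 247, 249]
360 [251, 248, 248, 269, 268, 269, 224, 223, 224, 224, 224, 223, 225, 269, 269, 269, 248, 250]
384 [251, 248, 17, 276, 274, 276, 269, 269, 270, 269, 269, 269, 270, 276, 276, 275, -746, 250]
408 [258, 0, -750, 283, 284, 284, 284, 276, 276, 277, 277, 276, 285, 284, 283, 282, -750, -742]
```

```bash
python3 -m inch '[[0,0,0,-0.5,0,0,1],[0,0,0,-0.9,0,0,1],[0,0,0,-0.9,0,0,1],[0,0,0,-0.9,0,0,1],[0,0,0,-0.9,0,0,1],[0,0,0,-0.5,0,0,1],[0,0,0,0,0,0,1],[0,0,0,0,0,0,1]]'
cat > cr.py <<'E'
from h import *
import pickle
f=grab_frame('wrist');P=cloud(f);pickle.dump(f,open('w6.pkl','wb'));s=r.sense();print(s['eef_pos'],s['tcp_rot'])
Z=np.where(f['z_map']>0,P[...,2],-9);Z[260:]=-9
m=big((Z>48)&(Z<66));box(f,m,55,'rib');box(f,big((Z>68)&(Z<90)),76,'ledge')
ft=big((Z>4)&(Z<80));box(f,ft,8,'foot(all)')
y=-.2272;u=np.array([np.cos(y),np.sin(y)]);n=np.array([-u[1],u[0]])
sl=m&(Z>59);q=P[m];a=q[:,:2]@u;b=q[:,:2]@n;print('rib along',np.percentile(a,[.2,99.8]),'lat',np.percentile(b,[1,99]),'mid lat',np.mean(np.percentile(b,[1,99])))
for lo in range(int(a.min()),int(a.min())+30,3):
    k=(a>=lo)&(a<lo+3);print(lo,k.sum(),q[k][:,2].mean().round(1),end=' | ')
print()
v,uu=np.nonzero(ft);print('rows',v.min(),v.max())
E
python3 cr.py
```

```text
clock: 14.97
eef_pos: [838.9, -215.7, 176.9]
tcp_rot: [-3.142, -0.001, 2.915]
contact_force: [-0.4, -0.2, -1.3]
opening: 0.644
grasp_force: 74.0
[ 838.48807848 -215.60120183  177.32856327] [-3.14156175e+00 -1.52549623e-03  2.91511259e+00]
rib 2065 c [776.9   5.3] size [28.4 48.1] yaw -0.0005Traceback (most recent call last):
  File "cr.py", line 5, in <module>
    m=big((Z>48)&(Z<66));box(f,m,55,'rib');box(f,big((Z>68)&(Z<90)),76,'ledge')
                                                 ~~~^^^^^^^^^^^^^^^
  File "h.py", line 15, in big
    n,l,s,c=cv2.connectedComponentsWithStats(m,connectivity=8);return l==1+np.argmax(s[1:,4])
                                                                           ~~~~~~~~~^^^^^^^^^
    return _wrapfunc(a, 'argmax', axis=axis, out=out, **kwds)
    return bound(*args, **kwds)
ValueError: attempt to get argmax of an empty sequence
```

I moved the wrong way: the cradle left the frame. Moving back and up so the whole cradle lies ahead of the camera.

```bash
python3 -m inch '[[0,0,0,0.5,0,-0.3,1],[0,0,0,0.95,0.04,-0.3,1],[0,0,0,0.95,0.04,-0.3,1],[0,0,0,0.95,0.04,-0.3,1],[0,0,0,0.95,0.04,-0.3,1],[0,0,0,0.95,0.04,-0.3,1],[0,0,0,0.95,0.04,-0.3,1],[0,0,0,0.95,0.04,-0.3,1]]'
python3 -m inch '[[0,0,0,0.6,0.04,0,1],[0,0,0,0.3,0,0,1],[0,0,0,0,0,0,1],[0,0,0,0,0,0,1]]'
python3 cr.py
```

```text
clock: 15.68
eef_pos: [664.2, -168.1, 238.8]
tcp_rot: [-3.142, -0.0, 2.915]
contact_force: [0.4, -0.5, -0.3]
opening: 0.643
grasp_force: 74.0
clock: 16.02
eef_pos: [644.9, -162.7, 238.5]
tcp_rot: [-3.142, 0.001, 2.915]
contact_force: [0.7, 0.5, -1.1]
opening: 0.64
grasp_force: 74.0
[ 645.41694344 -162.7707893   238.27161128] [-3.14158074e+00  6.14794726e-04  2.91452496e+00]
rib 5914 c [ 551.7 -140. ] size [ 34.2 144.7] yaw -0.2322
ledge 1569 c [ 631.4 -158.9] size [23.2 60.3] yaw 1.3427
foot(all) 15436 c [ 562.7 -142.4] size [ 89.9 194. ] yaw -0.2322
rib along [494.1892575  640.27911049] lat [-28.70241125   6.94557959] mid lat -10.87841583057535
481 2 0.2 | 484 2 6.9 | 487 4 9.4 | 490 3 9.2 | 493 3 8.9 | 496 15 48.1 | 499 150 62.3 | 502 149 61.9 | 505 232 59.7 | 508 147 55.3 | 
rows 0 188
```

```bash
python3 - <<'E'
from h import *
import pickle
f=pickle.load(open('w6.pkl','rb'));P=cloud(f);Z=np.where(f['z_map']>0,P[...,2],-9)
T=np.array([645.2,-162.75]);psi=2.9148;x=np.array([np.cos(psi),np.sin(psi)]);y=np.array([np.sin(psi),-np.cos(psi)])
for rr in(225,230,234,238,242,250,260,272,284):
    z=np.nonzero((Z[rr,170:390]>276)&(Z[rr,170:390]<296))[0]+170
    if len(z)<9: print(rr,len(z));continue
    zt=np.median(Z[rr,z]);A,B=[pt(f,c,rr,zt-1.2)-T for c in(z[0]-.5,z[-1]+.5)]
    print(rr,z[0],z[-1],'z',zt.round(1),'x',round((A+B)@x/2,1),'ylat',round((A+B)@y/2,2),'w',np.linalg.norm(A-B).round(1))
# cradle in tool axes
c=np.array([562.75,-142.6])-T;print('cradle centre tool xy',c@x,c@y)
E
```

```text
225 0
230 0
234 203 229 z 279.4 x 29.2 ylat -21.39 w 9.9
238 200 354 z 282.6 x 28.9 ylat 1.04 w 55.6
242 198 356 z 285.8 x 28.6 ylat 1.03 w 55.6
250 198 357 z 286.3 x 25.8 ylat 1.21 w 56.1
260 199 356 z 286.2 x 21.9 ylat 1.2 w 56.0
272 199 355 z 286.3 x 17.3 ylat 1.02 w 56.2
284 171 382 z 286.1 x 12.4 ylat 0.84 w 76.9
cradle centre tool xy 84.86946636467034 1.0948419868169177
```

The rib, ledge and foot agree on the cradle centre (562.8,-142.6) and yaw -0.231. The tile in hand has its near end at tool x +28.5 and is centred. Next I'll stage short of the ledge and tilt the far end 7° down. Then I'll check the geometry.

```bash
python3 -m inch '[[0,0,0.0013,0.5,-0.03,0,1],[0,0,0,0.9,0,0,1],[0,0,0,0.9,0,0,1],[0,0,0,0.9,0,0,1],[0,0,0,0.6,0,0,1],[0,0,0,0.24,0,0,1],[0,0.01,0,0,0,0,1],[0,0.01,0,0,0,0,1]]'
python3 -m inch '[[0,0.01,0,0,0,0,1],[0,0.009,0,0,0,0,1],[0,0,0,0,0,0,1],[0,0,0,0,0,0,1]]'
cat > ck.py <<'E'
from h import *
from scipy.spatial.transform import Rotation as Ro
f=grab_frame('wrist');s=r.sense();e=s['eef_pos'];R=Ro.from_euler('xyz',s['tcp_rot']).as_matrix()
print('eef',e,s['tcp_rot'],'F',s['contact_force'],'grip',s['grasp_force'])
T=np.array(f['cam_to_world']);print('cam in tool',R.T@(T[:3,3]-e))
u=np.array([np.cos(-.231),np.sin(-.231),0]);n=np.array([-u[1],u[0],0]);c=np.array([562.75,-142.6,55])
P=cloud(f);k=[]
for rr in range(246,300,4):
    for cc in range(225,330,6): k.append(P[rr,cc])
k=np.array(k);A=np.c_[(k-c)@u,np.ones(len(k))];co=np.linalg.lstsq(A,(k-c)[:,2],rcond=None)[0]
print('tile top slope deg',np.degrees(np.arctan(co[0])))
Z=P[...,2];col=Z[:,275]
d=[rr for rr in range(200,260) if Z[rr,275]-Z[rr-3,275]>15][:1]
if d:
    p=P[d[0]+3,275]-c;print('near top edge X,lat,Z',p@u,p@n,p[2]); th=np.arctan(co[0]);X=p@u
    # far lower corner
    zt=np.polyval(co,X)-1.2;print('far lower corner',X+140*np.cos(th)+8*np.sin(th),zt+140*np.sin(th)-8*np.cos(th),'near lower',X+8*np.sin(th),zt-8*np.cos(th))
# tool-frame prediction: near end x=+28.5, underside z=-39.3
for nm,x in(('near',28.5),('far',-111.5)):
    p=e+R@np.array([x,0,-39.3])-c;print('pred lower',nm,'X',p@u,'lat',p@n,'Z',p[2])
E
python3 ck.py
```

```text
clock: 16.73
eef_pos: [547.1, -140.5, 238.5]
tcp_rot: [-3.142, -0.063, 2.91]
contact_force: [0.1, -0.9, -1.0]
opening: 0.648
grasp_force: 74.0
clock: 17.07
eef_pos: [547.6, -140.6, 237.6]
tcp_rot: [3.142, -0.122, 2.91]
contact_force: [0.3, -0.6, -1.7]
opening: 0.646
grasp_force: 74.0
eef [ 547.14111438 -140.39903714  237.72617698] [ 3.14155235 -0.12207232  2.91039587] F [-0.37443442 -0.19364119 -1.14437577] grip 73.9958667755127
cam in tool [  71.03205847    0.86857732 -156.53387276]
tile top slope deg -38.88603093417348
near top edge X,lat,Z -38.6462233355152 -1.1475209504515262 229.22992118729178
far lower corner 65.30706201126995 146.909558126716 near lower -43.66840972342822 234.7978199151938
pred lower near X -39.200572991582874 lat -1.428129309641131 Z 225.2041498478095
pred lower far X 99.75760344658205 lat -1.455474039171985 Z 208.15643876257616
```

The wrist camera is rigid with the reported TCP, so the prediction holds. I had the stage sign reversed: the far end is at X = +100 and I want about +47. The tile is high in clear air, so I'll shift back and then go down along the vertical.

```bash
sed -i 's/for cc in range(225,330,6): k.append(P\[rr,cc\])/k+=[P[rr,cc] for cc in (262,268,274,280) if rr<284]/' ck.py
python3 -m inch '[[0,0,0,0.5,0,0.06,1],[0,0,0,0.69,0,0.084,1],[0,0,0,0.69,0,0.084,1],[0,0,0,0.19,0,0.024,1],[0,0,0,-0.06,0,0.48,1],[0,0,0,-0.11,0,0.9,1],[0,0,0,-0.11,0,0.9,1],[0,0,0,-0.11,0,0.9,1]]'
python3 -m inch '[[0,0,0,-0.11,0,0.9,1],[0,0,0,-0.11,0,0.9,1],[0,0,0,-0.11,0,0.9,1],[0,0,0,-0.11,0,0.9,1],[0,0,0,-0.06,0,0.5,1],[0,0,0,0,0,0,1],[0,0,0,0,0,0,1]]'
python3 ck.py
```

```text
clock: 17.78
eef_pos: [496.8, -128.6, 156.9]
tcp_rot: [-3.142, -0.12, 2.91]
contact_force: [0.7, 0.1, -1.2]
opening: 0.641
grasp_force: 74.0
clock: 18.37
eef_pos: [495.7, -128.3, 54.0]
tcp_rot: [3.142, -0.124, 2.91]
contact_force: [0.3, -0.0, -0.4]
opening: 0.643
grasp_force: 74.0
eef [ 496.32451734 -128.46151826   54.8963928 ] [-3.14153368 -0.12201249  2.91038292] F [-0.35535909 -0.42145465 -0.31642434] grip 73.99011254310608
cam in tool [  71.7943537     0.91012799 -155.72156302]
tile top slope deg -7.241254717451923
near top edge X,lat,Z -92.09207311965943 -1.0973964139230616 46.43416003290183
far lower corner 45.7829345006966 23.12588710121471 near lower -93.10045355172508 40.77254466236358
pred lower near X -91.40302432148081 lat -1.438004161422633 Z 42.372959456442885
pred lower far X 47.55617143316968 lat -1.4671479878652303 Z 25.333561994734296
```

```bash
python3 -m inch '[[0,0,0,-0.04,0,0.3,1],[0,0,0,-0.04,0,0.3,1],[0,0,0,-0.018,0,0.15,1],[0,0,0,0,0,0,1],[0,0,0,0,0,0,1]]'
python3 -m inch '[[0,0,0,-0.006,0,0.05,1],[0,0,0,-0.003,0,0.025,1],[0,0,0,0,0,0,1],[0,0,0,0,0,0,1]]'
python3 ck.py
python3 -m inch '[[0,0,0,-0.003,0,0.025,1],[0,0,0,-0.003,0,0.025,1],[0,0,0,0,0,0,1],[0,0,0,0,0,0,1]]'
python3 ck.py
```

```text
clock: 18.83
eef_pos: [495.6, -128.3, 35.9]
tcp_rot: [3.142, -0.123, 2.91]
contact_force: [-0.2, -0.4, -1.7]
opening: 0.641
grasp_force: 74.0
clock: 19.17
eef_pos: [495.8, -128.3, 34.3]
tcp_rot: [-3.142, -0.122, 2.91]
contact_force: [0.6, 0.8, -1.3]
opening: 0.64
grasp_force: 74.0
eef [ 495.83066401 -128.32168715   34.26826486] [-3.14155997 -0.12229209  2.91039046] F [-0.60074309  0.40344512 -1.71907066] grip 74.02774930000305
cam in tool [  71.52819813    0.88825693 -156.58886768]
tile top slope deg -6.872521879631647
near top edge X,lat,Z -91.80684627830335 -1.1106687641188115 25.75940217206822
far lower corner 46.22994608277726 4.129987236457242 near lower -92.76413199690337 20.88248731195756
pred lower near X -91.90389725453971 lat -1.4161680183972547 Z 21.751401880986705
pred lower far X 47.05052906714814 lat -1.444264123565097 Z 4.6731520813293415
clock: 19.55
eef_pos: [495.7, -128.3, 32.9]
tcp_rot: [-3.142, -0.123, 2.91]
contact_force: [0.4, 0.2, -0.6]
opening: 0.639
grasp_force: 74.0
eef [ 495.71021562 -128.28602447   32.87928441] [-3.14159169 -0.12256852  2.91037371] F [-0.09113787 -0.33188557 -1.65400074] grip 74.02747392654419
cam in tool [  71.52312552    0.88722129 -156.55670258]
tile top slope deg -6.228510650574632
near top edge X,lat,Z -92.2175141588814 -1.1016190015747562 25.560388312063566
far lower corner 46.08812753540306 4.369894738448014 near lower -93.0854664511308 19.559059852812517
pred lower near X -92.01756698638293 lat -1.409884965587441 Z 20.368913990320834
pred lower far X 46.932132610577284 lat -1.4403070168447742 Z 3.2522537899987256
```

```bash
python3 -m inch '[[0,0,0,-0.006,0,0.05,1],[0,0,0,-0.149,0,-0.018,1],[0,0,0,-0.149,0,-0.018,1],[0,0,0,-0.149,0,-0.018,1],[0,0,0,0,0,0,1]]'
python3 -m inch '[[0,0,0,-0.149,0,-0.018,1],[0,0,0,-0.149,0,-0.018,1],[0,0,0,0,0,0,1],[0,0,0,0,0,0,1]]'
python3 ck.py
```

```text
clock: 20.02
eef_pos: [508.0, -131.2, 31.7]
tcp_rot: [-3.142, -0.121, 2.91]
contact_force: [0.3, -0.2, -0.4]
opening: 0.64
grasp_force: 74.0
clock: 20.35
eef_pos: [514.2, -132.7, 31.6]
tcp_rot: [-3.142, -0.122, 2.91]
contact_force: [-0.1, -0.1, -1.2]
opening: 0.64
grasp_force: 74.0
eef [ 513.92643805 -132.57543701   31.53369783] [ 3.14158199 -0.1227326   2.91032561] F [-0.37602021  0.45746506 -0.93874667] grip 74.0273666381836
cam in tool [  71.26782261    0.8863881  -156.63113887]
tile top slope deg -5.850761606165782
near top edge X,lat,Z -73.22725496538644 -1.1062854714423234 24.430576636873653
far lower corner 65.2279537593682 3.8158403095354814 near lower -74.04275639815125 18.087115382919833
pred lower near X -73.29616716723154 lat -1.4140674669524187 Z 19.02717973757524
pred lower far X 65.65072036371475 lat -1.4511727160279788 Z 1.8877203335259765
```

```bash
python3 -m inch '[[0,0,0,-0.08,0,-0.01,1],[0,0,0,-0.08,0,-0.01,1],[0,0,0,0,0,0,1],[0,0,0,-0.003,0,0.025,1],[0,0,0,-0.003,0,0.025,1],[0,0,0,0,0,0,1],[0,0,0,0,0,0,1]]'
python3 ck.py
python3 -m inch '[[0,0,0,-0.003,0,0.025,1],[0,0,0,0,0,0,1],[0,0,0,0,0,0,1]]'
python3 ck.py
```

```text
clock: 20.98
eef_pos: [517.9, -133.5, 30.3]
tcp_rot: [-3.142, -0.123, 2.91]
contact_force: [-1.0, -0.3, -0.6]
opening: 0.641
grasp_force: 74.0
eef [ 517.81146757 -133.50976106   30.31713926] [-3.14156203 -0.12266807  2.91041698] F [-0.27876895  0.42839687 -1.26646912] grip 74.02573227882385
cam in tool [  71.5131765     0.90461023 -156.55355384]
tile top slope deg -7.944465882619189
near top edge X,lat,Z -69.32134128974039 -1.1099738498389022 22.317453007128037
far lower corner 68.22930264371149 -2.2733116076495143 near lower -70.42704701171746 17.076538526949236
pred lower near X -69.30315978529696 lat -1.4346142522388803 Z 17.809106269527575
pred lower far X 69.64483627774231 lat -1.4590239715556386 Z 0.6786131583751853
clock: 21.28
eef_pos: [517.9, -133.5, 29.7]
tcp_rot: [3.142, -0.123, 2.91]
contact_force: [-1.6, 0.5, -0.6]
opening: 0.642
grasp_force: 74.1
eef [ 517.933305   -133.53447619   29.75135731] [-3.14158962 -0.12245695  2.91036589] F [-0.59266273  0.41406133  0.11002611] grip 74.06907320022583
cam in tool [  71.54972388    0.89988309 -156.55300498]
tile top slope deg -6.446946657409542
near top edge X,lat,Z -74.07528713289226 -1.1639263719150077 8.422341556922248
far lower corner 64.14112269117845 1.1405497097153727 near lower -74.9735524291944 16.860192395002983
pred lower near X -69.18787033998858 lat -1.4306606601647414 Z 17.238366926975175
pred lower far X 69.76373777536863 lat -1.4621699327866613 Z 0.13720879888532522
```

Contact just begins (force went from -1.3 to 0 and the predicted far corner is at Z ≈ 0.1, X ≈ 69.8). Now I'll swing the near end down about the far corner.

```bash
python3 -m inch '[[0,-0.0056,0,-0.027,0,0.078,1],[0,-0.0056,0,-0.027,0,0.078,1],[0,-0.0056,0,-0.027,0,0.078,1],[0,0,0,0,0,0,1]]'
python3 ck.py
python3 -m inch '[[0,-0.0056,0,-0.027,0,0.078,1],[0,-0.0056,0,-0.027,0,0.078,1],[0,0,0,0,0,0,1],[0,0,0,0,0,0,1]]'
python3 ck.py
```

```text
clock: 21.67
eef_pos: [518.7, -133.7, 23.5]
tcp_rot: [-3.142, -0.07, 2.91]
contact_force: [-0.6, -0.2, -0.7]
opening: 0.644
grasp_force: 74.1
eef [ 518.88460386 -133.74049874   23.68482596] [ 3.14159006 -0.07033182  2.91030442] F [-0.91149195  0.82779285  0.02197709] grip 74.07387971878052
cam in tool [  71.6980355     0.88888695 -156.37014601]
tile top slope deg -5.581704649732659
pred lower near X -70.39641007167288 lat -1.411558639021605 Z 9.890470675919033
pred lower far X 69.25746732902606 lat -1.4518122338532085 Z 0.05213206624380007
clock: 22.05
eef_pos: [520.2, -134.1, 19.8]
tcp_rot: [-3.142, -0.036, 2.91]
contact_force: [-0.3, -1.1, -0.3]
opening: 0.642
grasp_force: 74.1
eef [ 520.40581265 -134.14172137   19.87534419] [-3.14158701 -0.03531946  2.91029298] F [ 0.37721525 -0.03271845 -0.6838767 ] grip 74.06121969223022
cam in tool [  71.56341891    0.92009224 -156.64856224]
tile top slope deg -60.51351177240588
pred lower near X -70.25042814356412 lat -1.4527967505368353 Z 5.157229372103004
pred lower far X 69.66225215936541 lat -1.4947251627368583 Z 0.21353313765494875
```

```bash
python3 -m inch '[[0,-0.0037,0,-0.018,0,0.052,1],[0,-0.0037,0,-0.018,0,0.052,1],[0,0,0,0,0,0,1],[0,0,0,0,0,0,1]]'
python3 -m inch '[[0,-0.0037,0,-0.018,0,0.052,1],[0,0,0,0,0,0,1],[0,0,0,0,0,0,1]]'
python3 ck.py
python3 - <<'E'
from h import *
for n,w in(('top',(310,400,160,260)),('scene',(195,290,215,310))):
    f=grab_frame(n);save(f,n+'9.png')
    P=cloud(f);print(n,P[200,350])
E
```

```text
clock: 22.43
eef_pos: [520.9, -134.2, 17.0]
tcp_rot: [3.142, -0.012, 2.91]
contact_force: [-0.3, 0.4, -0.6]
opening: 0.64
grasp_force: 74.1
clock: 22.68
eef_pos: [522.0, -134.5, 16.5]
tcp_rot: [-3.142, 0.001, 2.91]
contact_force: [-1.7, 0.7, 9.3]
opening: 0.642
grasp_force: 74.7
eef [ 521.95365248 -134.49703008   16.51546512] [-3.14156801e+00  1.38514505e-03  2.91034887e+00] F [-2.26422784  1.04105252  9.45015929] grip 74.73451137542725
cam in tool [  71.37153623    0.90820764 -156.72692635]
tile top slope deg 0.001648674255190089
pred lower near X -70.12230354940765 lat -1.444699770762404 Z 0.7759507817331581
pred lower far X 69.87755798656994 lat -1.4788296040484916 Z 0.9698710272058975
top [558.77254875 -74.15661143 382.14113777]
scene [ 7.31669342e+02  2.49694942e+02 -2.75802074e-01]
```

The tile is level on the seat with a 9 N press. I'll ease off, open, retreat and verify.

```bash
python3 -m inch '[[0,0,0,0,0,-0.012,1],[0,0,0,0,0,0,1],[0,0,0,0,0,0,0.3],[0,0,0,0,0,0,0.2],[0,0,0,0,0,0,0.1],[0,0,0,0,0,0,0],[0,0,0,0,0,0,0],[0,0,0,0,0,0,0]]' 20
python3 -m inch '[[0,0,0,0,0,-0.2,0],[0,0,0,0,0,-0.4,0],[0,0,0,0,0,-0.8,0],[0,0,0,0,0,-0.9,0],[0,0,0,0,0,-0.9,0],[0,0,0,0,0,-0.9,0],[0,0,0,0,0,-0.9,0],[0,0,0,0,0,-0.9,0]]'
python3 -m inch '[[0,0,0,-0.9,0,-0.9,0],[0,0,0,-0.9,0,-0.3,0],[0,0,0,-0.9,0,0,0],[0,0,0,-0.9,0,0,0],[0,0,0,-0.9,0,0,0],[0,0,0,0,0,0,0],[0,0,0,0,0,0,0]]'
cat > fin.py <<'E'
from h import *
import pickle
f=grab_frame('wrist');P=cloud(f);pickle.dump(f,open('w9.pkl','wb'));s=r.sense();print(s['eef_pos'],s['tcp_rot'],s['opening'])
Z=np.where(f['z_map']>0,P[...,2],-9);Z[245:]=-9
box(f,big((Z>69)&(Z<90)),76,'ledge')
m=(Z>58)&(Z<69);box(f,big(m),63,'tile vis');ft=big((Z>4)&(Z<80));box(f,big((Z>4)&(Z<14)),8,'foot')
u=np.array([np.cos(-.231),np.sin(-.231)]);n=np.array([-u[1],u[0]]);c=np.array([562.75,-142.6])
q=P[big(m)];a=(q[:,:2]-c)@u;b=(q[:,:2]-c)@n
for lo in range(-90,70,10):
    k=(a>=lo)&(a<lo+10)
    if k.sum()>5:print(lo,k.sum(),'lat',np.percentile(b[k],[1,99]).round(1),'z',q[k][:,2].mean().round(2),end=' | ')
E
python3 fin.py
```

```text
clock: 23.5
eef_pos: [521.5, -134.4, 16.0]
tcp_rot: [3.142, 0.0, 2.91]
contact_force: [0.4, -0.1, 0.4]
opening: 1.003
grasp_force: 0.0
clock: 24.17
eef_pos: [521.5, -134.4, 165.8]
tcp_rot: [-3.142, 0.001, 2.91]
contact_force: [0.0, 0.4, 0.3]
opening: 1.002
grasp_force: 0.0
clock: 24.75
eef_pos: [631.4, -160.2, 194.1]
tcp_rot: [-3.142, 0.001, 2.91]
contact_force: [-0.8, 0.2, -0.4]
opening: 0.996
grasp_force: 0.0
[ 630.48111639 -160.02109409  193.85902855] [-3.14157971e+00 -3.61607656e-04  2.91037922e+00] 0.9970252521143813
ledge 1992 c [ 631.3 -159. ] size [23.4 60.1] yaw 1.3384
tile vis 11623 c [ 558.4 -142. ] size [ 56.1 131. ] yaw -0.2476
foot 2613 c [ 570.6 -111.2] size [ 25.2 189.1] yaw -0.2325
-80 12 lat [33.4 33.8] z 9.75 | -70 1010 lat [-26.7  33. ] z 63.63 | -60 1035 lat [-26.9  33.1] z 63.69 | -50 996 lat [-27.3  32.6] z 63.7 | -40 949 lat [-27.5  32.8] z 63.67 | -30 973 lat [-27.2  32.4] z 63.68 | -20 894 lat [-27.3  32.4] z 63.68 | -10 935 lat [-27.7  32. ] z 77.72 | 0 802 lat [-27.9  32. ] z 63.73 | 10 867 lat [-28.2  32.2] z 63.75 | 20 800 lat [-28.5  31.6] z 63.67 | 30 787 lat [-28.8  31.7] z 63.63 | 40 755 lat [-28.3  31.1] z 63.63 | 50 793 lat [-28.5  31.2] z 64.5 | 60 10 lat [30.7 31.7] z 9.65 |
```

```bash
python3 - <<'E'
from h import *
import pickle
f=pickle.load(open('w9.pkl','rb'));P=cloud(f);Z=np.where(f['z_map']>0,P[...,2],-9)
u=np.array([np.cos(-.231),np.sin(-.231)]);n=np.array([-u[1],u[0]]);c=np.array([562.75,-142.6])
m=big((Z>59)&(Z<68));m[245:]=0
def fit(m,z,x0,x1):
    L,R=[],[]
    for rr in range(0,245):
        q=np.nonzero(m[rr])[0]
        if len(q)<20: continue
        A,B=pt(f,q[0]-.5,rr,z)-c,pt(f,q[-1]+.5,rr,z)-c
        if x0<A@u<x1:L.append((A@u,A@n));R.append((B@u,B@n))
    for nm,E in(('L',L),('R',R)):
        E=np.array(E);k=np.polyfit(*E.T,1)
        for _ in range(4):
            d=abs(np.polyval(k,E[:,0])-E[:,1]);E=E[d<max(1.0,2*np.median(d))];k=np.polyfit(*E.T,1)
        print(nm,len(E),'yaw',-.231+k[0],'lat@0',k[1])
fit(m,63,-65,50)
print('foot');fit(big((Z>4)&(Z<80))&(Z<80),8,-85,45)
g=f['pixels'].astype(float).mean(2)
cc=int(np.median(np.nonzero(m)[1]))
for o in(-10,0,10):
    e=edges(g[:60,cc+o-2:cc+o+3].mean(1),5,0);print(cc+o,[(j,round(float(((pt(f,cc+o,j,62.5)-c)@u)),1),gg,round(float(Z[j,cc+o]))) for j,gg in e])
    print([(rr,round(float(Z[rr,cc+o]),1)) for rr in range(0,30,2)])
E
```

```text
L 148 yaw -0.2479537995481352 lat@0 -28.52137094794524
R 149 yaw -0.24831879137784002 lat@0 27.61434274913774
foot
L 144 yaw -0.23212106432123758 lat@0 -44.89855963195965
R 144 yaw -0.23283698941200393 lat@0 44.95956759724418
267 [(2, -81.3, 3.0, 65), (6, -78.6, -0.9, 63), (12, -74.6, -12.7, 63), (16, -71.9, 13.6, 57), (20, -69.1, 1.6, 64)]
[(0, 61.6), (2, 65.1), (4, 62.7), (6, 63.2), (8, 63.1), (10, 64.0), (12, 63.2), (14, 60.2), (16, 57.2), (18, 63.9), (20, 64.4), (22, 63.9), (24, 64.4), (26, 64.6), (28, 65.6)]
277 [(2, -81.2, 3.2, 63), (6, -78.6, -0.4, 63), (12, -74.6, -12.5, 63), (16, -71.8, 13.3, 56), (20, -69.1, 2.3, 64)]
[(0, 63.4), (2, 62.8), (4, 62.6), (6, 63.1), (8, 62.5), (10, 63.1), (12, 63.1), (14, 60.0), (16, 56.0), (18, 63.8), (20, 64.2), (22, 64.3), (24, 63.8), (26, 64.5), (28, 63.9)]
287 [(2, -81.2, 3.1, 62), (6, -78.6, -0.6, 64), (12, -74.5, -12.8, 64), (16, -71.8, 12.7, 56), (20, -69.1, 3.0, 64)]
[(0, 1.0), (2, 62.4), (4, 64.0), (6, 63.5), (8, 63.3), (10, 62.7), (12, 64.0), (14, 61.4), (16, 56.1), (18, 64.8), (20, 64.3), (22, 63.8), (24, 64.7), (26, 65.0), (28, 64.3)]
```

The tile lies flat: its top is at 63.65 over its whole length. It is within 0.5 mm of centre laterally, has about 2.8 mm gap at the sill (3 is ideal) and is 0.9° off square. The gripper is open and well clear, so I'm handing in.

```bash
python3 -c "
from rig import r
print(r.sign_off())"
```

```text
the job is handed in; nothing more can be done
None
```

The job is handed in: the tile lies flat behind the sill with its far end under the ledge, centred to about 0.5 mm and about 0.9° off square, and the gripper is open and clear; the jar, lid, tube and brush were not approached.

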